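# Hang the hook-over caddy on the kitchen rail and set the small ramekin in it

### The job

Hang the metal hook-over caddy astride the top bar of the rail stand, square on the bar with its tray facing the robot, in the free stretch clear of the hanging strainer, and let go. Then take the small ramekin out of the square white dish and set it down gently without dropping it, upright, flat on the floor of the hung caddy's tray, and let go. Leave the dish and the other kitchen things where they are, and do not tip the ramekin on the way.

Things in the scene. Friction and masses are not known exactly. Their poses are not given: they have to be found in the camera images.
- stand: Fixed steel rail stand; place and yaw vary. Origin on the worktop under the middle of its two level bars, which run along its y, one above the other, between 18 mm square posts at y = -160 and 160 mm (feet 100 mm long in x, 8 high). Top bar: 18 mm thick in x, 22 high, top face z = 170, edges rounded. Lower bar: 18 thick, 16 high, centre z = 105. Its -x side faces the robot.
- stand_free (a point): Point on the top face of the top bar, z = 170 mm, y = -40 mm in the stand's frame; axes as the stand's. The bar is free from y = -151 to +92 mm of the stand's frame (132 mm to the +y side of this point).
- stand_strainer (a point): Where a small round steel strainer, 46 mm across, hangs on its hook on the top bar (fixed; stand y = 115 mm). It hangs in front (-x) of the bars; the hook rises 6 mm over the bar. Axes as the stand's.
- caddy: Loose bare-metal hook-over caddy, 3 mm sheet, 0.2 to 0.33 kg, standing upright. An inverted U: top 32 (x) by 60 mm (y), outer top z = 100; two flat upright legs 60 mm wide down to z = 0, 26 mm apart inside; the U is open along y, so the bar lies along y. A tray 78 mm square outside juts from the foot of the front leg, x = -16 to -94. Origin: under the U's middle, level with the underside; z up.
- caddy_saddle (a point): Middle of the underside of the caddy's top (97 mm above its origin): the face that rests on the bar; axes as the caddy's. Grip the caddy here from above, across the outsides of its legs (32 mm, closing along x). The centre of mass lies some 30 mm to -x of the U's middle; hung, the caddy leans up to about 0.15 rad.
- caddy_tray (a point): Centre of the floor of the caddy's tray (x = -53.5 mm, z = 3 mm in the caddy's frame); axes as the caddy's. Inside the tray is 75 mm (x) by 72 mm (y); lips on its three outer sides stand 9 mm above this floor, the front leg closes the fourth.
- ramekin: The small ramekin: round fluted white ceramic cup, empty, 58 mm outside diameter at the rim and nearly straight (52 mm at the foot), 50 mm high, wall 4 mm, about 0.14 kg. Origin at the centre of its underside, z up. It stands on the floor of the square dish.
- dish: Square white ceramic dish, loose, about 0.9 kg, 180 mm by 180 mm, 36 mm high, walls and floor 6 mm. Origin at the centre of its underside. To be left in place.
- large_ramekin: Larger fluted white ramekin, 80 mm across, 52 mm high, standing on the worktop; origin at the centre of its underside. To be left alone.
- bowl: White bowl, 170 mm across, 75 mm high; origin at the centre of its underside. To be left alone.
- mill: Turned wooden pepper mill, 52 mm across, 160 mm high; origin at the centre of its underside. To be left alone.
- jar: Glass jar with a metal cap, 70 mm across, 100 mm high; origin at the centre of its underside. To be left alone.
- onion: Brown onion, 68 mm across, 66 mm high; origin at the centre of its underside. To be left alone.
- spoon: Wooden spoon lying flat, 240 mm long; origin at the middle of its underside, x along it. To be left alone.
Mind the look-alikes: they are no part of the job. Leave any black or purple look-alike of the ramekin alone. What is shaped like the caddy but black is not meant.

How it is judged:
By the outcome, as a careful person would: the job done as asked, in the order asked, and still so for the second after the job is handed in, with the robot touching nothing.
It also fails if it takes over 69 s, if anything falls off the work surface, if the arm or the gripper's body presses on something with over 40 N, if the wrist force passes 120 N, or if a joint passes its speed limit or range.

### The arm

A 6-joint arm with a two-finger parallel gripper is mounted at the origin on the work surface. World frame = base frame: x ahead of the robot, y to its left, z up, the work surface at z = 0. Lengths are in mm, angles in rad, forces in N, time in s.
With the tool pointing down it reaches from about 275 to 975 mm from the base axis. Payload 8.4 kg.
Tool frame: the origin (TCP) lies midway between the tips of the shut fingers; the grasp point (between the pads) lies 19 mm behind it; z points along the fingers, y is the line along which they close (so a half turn about z gives the same grasp; the last joint's range is limited). The gripper opens to 92 mm and grips with 3 to 60 N. Pads are 20 mm wide; open, the fingers measure 128 mm over their backs; the gripper's body (75 mm by 189 mm) begins 69 mm behind the grasp point.
Start: joints at [-1.347, 0.353, 1.633, -0, 1.155, -0.002], TCP at [139.927, -609.137, 214.583] pointing down, gripper open.
Joint ranges: [-2.63, 2.63], [-0.92, 2.1], [0.06, 2.66], [-1.3, 4.44], [0, 2.69], [-3.02, 3.02]. Speed limits (rad/s): [2.22, 2.22, 2.79, 3.14, 3.14, 3.14].

### API

Orientations are given as a unit quaternion [x, y, z, w].
In Python, from rig import arm gives the robot as it stands. The module is installed in compiled form; this text tells all that it offers.
- The arm moves only by the shell command python3 -m handwheel 'ROWS' [OPENING] [FORCE]. ROWS is JSON, a list of rows, each a list of 6 numbers: the shift along the tool's x, y, z in m, then the turn, a rotation vector about the tool's x, y, z in degrees. In form: [[tx, ty, tz, ax, ay, az], ...]. A call has 1 to 10 rows; each row shifts and turns the commanded pose from where the row before left it, along the tool's axes as they then stand; what a row does not reach is not made up. A row lasts 1/10 s, in which the tool goes at most 50 mm and 8.59 degrees, less where a joint would pass 70% of its speed; a pose out of reach is approached as far as the arm can. A call is refused whole if a number of a shift passes 0.05 or a number of a turn 8.59, either way. A call with a gripper value outside its range is refused whole. OPENING is the opening, from 0 (shut) to 1 (fully open), set as the call begins (- or left out, the last holds). The fingers move at their own pace and stop on an object; FORCE is the grip in N (left out, the last holds). Time passes only in rows, so rows that do not move let the fingers close. It gives the time, the measured TCP pose, the force, the opening and the grip force at its end, in the units of the state.
- arm.state(): the state, without advancing time (a new reading comes with each control period).
- arm.get_image(name): name is "side" or "top"; returns the picture (384x512x3 uint8, red, green, blue); there is no depth.
- arm.calibration(name): a dict with "fx", "fy", "cx", "cy" (pixels), "dist_coeffs" ([k1, k2, p1, p2, k3] as OpenCV has them; the pictures are not rectified), "view" (4x4, takes a point from world to camera coordinates). Camera axes: x right, y down, z forward; pixel columns grow to the right and rows downward; lengths in mm; the calibration is good to about 2 mm. A picture is of the moment at which its call begins. calibration takes no time and is no camera call.
- arm.job_done(): hands the job in; it is judged then, once.
The state is a dict: "time_s": time; "joint_pos": joint angles; "qvel": joint speeds; "joint_efforts": joint torques, N m; "eef_pos": TCP position; "tcp_rot": TCP orientation; "contact_force": force on the tool from outside, world axes, zero at the start; "torque": the same for the moment, N m; "gripper_width": finger opening in mm; "grip_force": force on a finger pad.
Only numpy, scipy, OpenCV 4.12 (cv2) and the standard library are available. Lean on these libraries where they do the work, as an engineer would, in place of code of your own. Each camera call takes 0.05 s, during which the arm holds its last target. There are 200 camera calls.

## Working session

There is one attempt and no reset: what is moved stays moved. The work goes in short steps, Python scripts to look and compute and a shell command to move; the robot and the scene stay as the last step left them, time stands still between calls to the robot, and variables do not carry over. Pictures are saved under pics/ and viewed, at most 13 in all, crops included, and the job is handed in when it is done.

```bash
mkdir -p pics; python3 - <<'E'
from rig import arm
import cv2
for n in("top","side"):
    cv2.imwrite(f"pics/{n}0.png",cv2.resize(arm.get_image(n)[:,:,::-1],(800,600),interpolation=cv2.INTER_CUBIC))
    print(n,arm.calibration(n))
s=arm.state();print(s)
E
```

```text
top {'fx': 354.2442698736377, 'fy': 354.2442698736377, 'cx': 252.72426695078505, 'cy': 188.85837326378856, 'dist_coeffs': array([-0.03422155,  0.        ,  0.        ,  0.        ,  0.        ]), 'view': array([[ 1.31560834e-03, -9.99405743e-01, -3.44446074e-02,
         1.92672019e+01],
       [-9.98559628e-01,  5.34576807e-04, -5.36505609e-02,
         4.73629560e+02],
       [ 5.36370919e-02,  3.44655775e-02, -9.97965524e-01,
         1.12727679e+03],
       [ 0.00000000e+00,  0.00000000e+00,  0.00000000e+00,
         1.00000000e+00]])}
side {'fx': 479.0568275068863, 'fy': 479.0568275068863, 'cx': 257.69106574437643, 'cy': 192.5186821892491, 'dist_coeffs': array([-0.19457993,  0.        ,  0.        ,  0.        ,  0.        ]), 'view': array([[-9.63917961e-01, -2.65501108e-01, -1.92698228e-02,
         4.60106335e+02],
       [-1.42967228e-01,  5.77393999e-01, -8.03851069e-01,
         1.71148390e+02],
       [ 2.24549630e-01, -7.72091530e-01, -5.94518404e-01,
         1.40558014e+03],
       [ 0.00000000e+00,  0.00000000e+00,  0.00000000e+00,
         1.00000000e+00]])}
{'time_s': 0.1, 'joint_pos': array([-1.34738478e+00,  3.53582582e-01,  1.63401625e+00,  8.47837615e-06,
        1.15521060e+00, -2.38328345e-03]), 'qvel': array([ 2.02270416e-04, -1.89102214e-03, -2.06275922e-03,  2.42258084e-05,
       -2.26514569e-04,  9.28331952e-04]), 'joint_efforts': array([-2.82162282e-04, -5.94903731e+01, -3.34931481e+01,  6.98228739e-02,
        1.84181688e-02, -2.85855469e-05]), 'eef_pos': array([ 139.844271  , -608.71722929,  213.95508369]), 'tcp_rot': array([ 9.93633862e-01,  1.12656018e-01, -6.32451896e-05, -6.05105506e-04]), 'contact_force': array([ 0.16871671, -0.17009593,  0.84816505]), 'torque': array([-0.02862325,  0.02022529, -0.01672329]), 'grip_force': 0.0, 'gripper_width': 92.34346691164784}
```

View pics/top0.png

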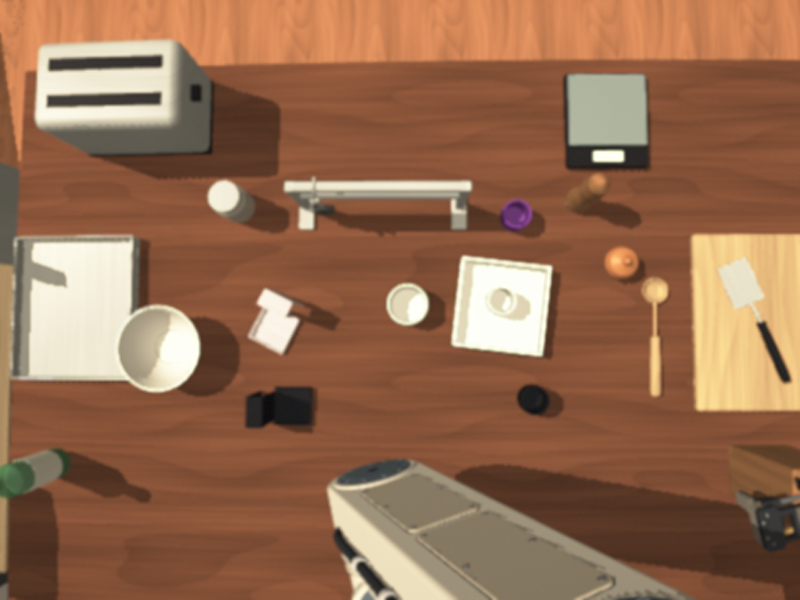

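View pics/side0.png

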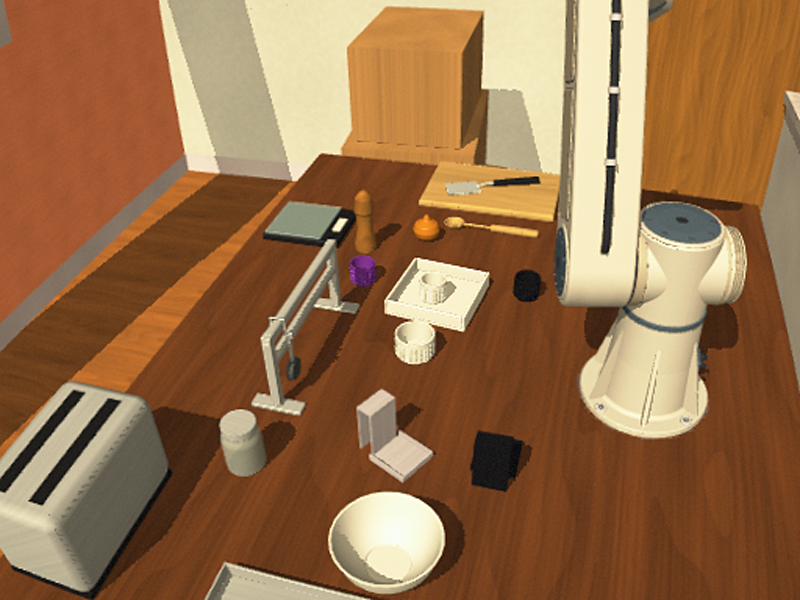

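The top view shows the caddy at (275,320) in the 800x600 picture, with its tray towards the robot and a little right. The bar runs from (285,187) to (470,187), with the strainer at its left end (315,190). The ramekin in the dish is at (502,300), the black caddy at (280,405), and the black and purple cups at (533,400) and (516,214). Next I'll enlarge the parts that matter.

```bash
cat > h.py <<'E'
import numpy as np,cv2
from rig import arm
def cal(n):
    c=arm.calibration(n);K=np.array([[c["fx"],0,c["cx"]],[0,c["fy"],c["cy"]],[0,0,1]]);return K,c["dist_coeffs"],c["view"]
def ray(n,u,v):
    K,d,V=cal(n);p=cv2.undistortPoints(np.array([[[u,v]]],float),K,d)[0,0]
    R,t=V[:3,:3],V[:3,3];return -R.T@t,R.T@np.array([p[0],p[1],1])
def atz(n,u,v,z):
    o,d=ray(n,u,v);return (o+d*(z-o[2])/d[2])
def proj(n,P):
    K,d,V=cal(n);return cv2.projectPoints(np.atleast_2d(np.array(P,float)),cv2.Rodrigues(V[:3,:3])[0],V[:3,3],K,d)[0][:,0]
def crop(n,img,u0,v0,w,h,k):
    c=cv2.resize(img[v0:v0+h,u0:u0+w],(w*k,h*k),interpolation=cv2.INTER_CUBIC)
    for i in range((-u0)%10,w,10): cv2.putText(c,str(u0+i),(i*k,8),0,.3,(0,255,0),1);cv2.line(c,(i*k,10),(i*k,14),(0,255,0),1)
    for i in range((-v0)%10,h,10): cv2.putText(c,str(v0+i),(0,i*k),0,.3,(0,255,0),1);cv2.line(c,(20,i*k),(24,i*k),(0,255,0),1)
    return c
E
python3 - <<'E'
from h import *
t=arm.get_image("top")[:,:,::-1].copy();s=arm.get_image("side")[:,:,::-1].copy()
a=crop("top",t,152,100,160,44,5)
b=crop("top",t,152,176,50,60,5);c=crop("top",t,285,160,72,60,5)
d=crop("side",s,222,240,60,70,3); 
row=np.hstack([b,c]); d=np.vstack([d,np.zeros((90,180,3),np.uint8)]);
row=np.hstack([row,d])
out=np.zeros((600,800,3),np.uint8);out[:220,:800]=a;out[240:240+row.shape[0],:row.shape[1]]=row
cv2.imwrite("pics/c1.png",out)
e=crop("side",s,160,145,70,125,4);f=crop("side",s,220,240,65,72,6);g=crop("side",s,240,160,80,55,5)
out=np.zeros((600,800,3),np.uint8);out[:500,:280]=e;out[:432,280:670]=f
cv2.imwrite("pics/c2.png",out)
E
```

```text
(no output)
```

View pics/c1.png

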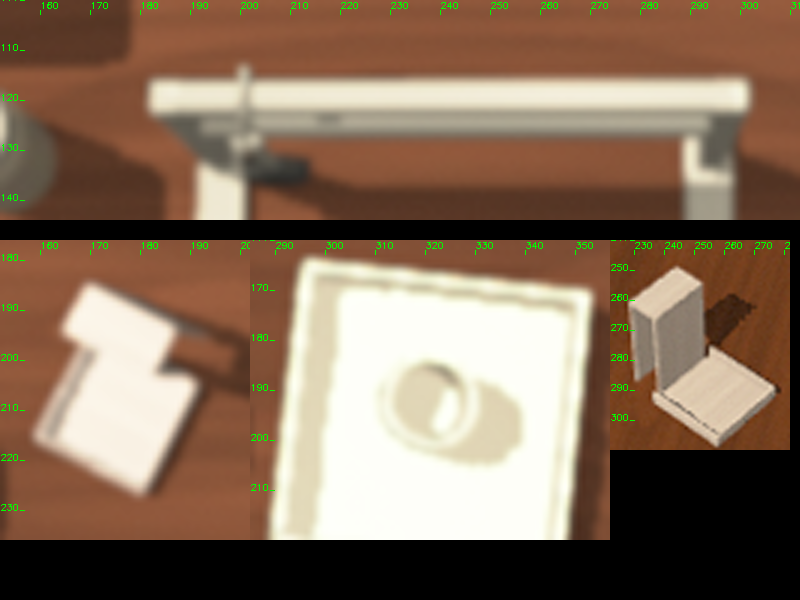

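View pics/c2.png

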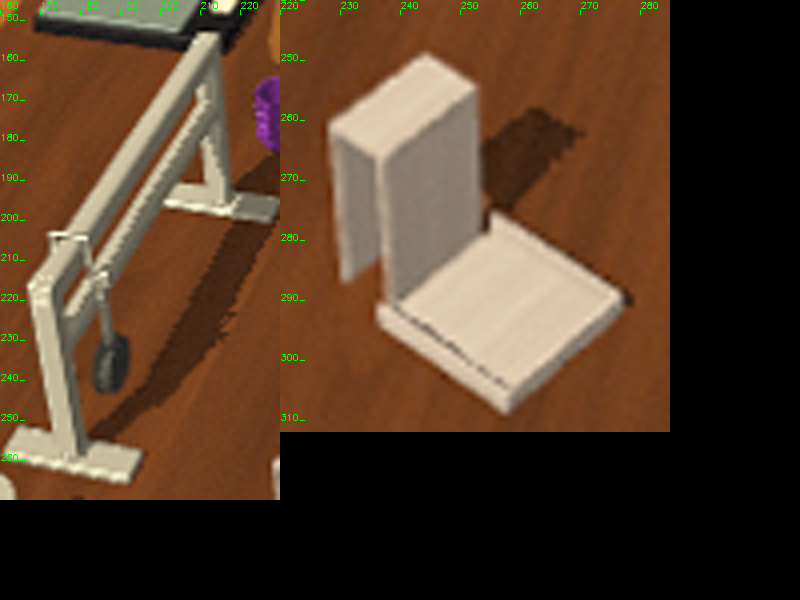

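The crops give clear corners for the caddy (top face and tray), the bar ends and the ramekin rim, at about (320.4,192.8) in the top view. Now I'll fit poses to both cameras.

```bash
python3 - <<'E'
from h import *
from scipy.optimize import least_squares
def fit(obs,x0):
    def w(p,q):
        c,s=np.cos(p[2]),np.sin(p[2]);return [p[0]+c*q[0]-s*q[1],p[1]+s*q[0]+c*q[1],q[2]]
    f=lambda p:np.concatenate([proj(n,[w(p,q)])[0]-uv for n,q,uv in obs])
    r=least_squares(f,x0,loss="soft_l1",x_scale=[10,10,.1]);print(r.x.round(3));print(r.fun.reshape(-1,2).round(1).tolist());return r.x
T,S="top","side"
top=[(16,30,100),(16,-30,100),(-16,30,100),(-16,-30,100)]
co=[(T,top[0],(169.6,184.2)),(T,top[1],(187.2,192.6)),(T,top[2],(164.2,193.2)),(T,top[3],(183.6,201.6)),
(T,(-94,39,12),(158.2,215)),(T,(-94,-39,12),(181,226.6)),(T,(-16,-39,12),(192,203.2))]
cs=[(S,top[0],(227.9,259.9)),(S,top[1],(243.8,248.3)),(S,top[2],(236.6,265.9)),(S,top[3],(252.6,254.3)),
(S,(-94,39,12),(257.4,306.6)),(S,(-94,-39,12),(277.1,289.1)),(S,(-16,39,12),(235.9,290.9)),(S,(-16,-39,12),(255.4,274.9))]
x0=[480,200,-.4]
fit(co,x0);fit(cs,x0);fit(co+cs,x0)
st=[(T,(9,169,170),(181.6,115.2)),(T,(9,-169,170),(301.2,115.2)),(T,(-9,169,170),(181.6,122)),(T,(-9,-169,170),(301.2,121.6))]
p=fit(st,[700,50,0])
ss=[(S,(9,169,170),(166.6,216.4)),(S,(-9,-169,170),(214.5,152.9))]
fit(st+ss,p)
print(atz(T,320.4,192.8,56))
s=arm.get_image("side")[:,:,::-1].copy();t=arm.get_image("top")[:,:,::-1].copy()
out=np.zeros((600,800,3),np.uint8)
out[:360,:540]=crop("side",s,240,160,90,60,6)
out[360:600,:800]=crop("side",s,160,145,133,40,6)[:,:,:][:, :798].repeat(1,0) if 0 else cv2.resize(crop("side",s,160,145,100,30,8),(800,240))
cv2.imwrite("pics/c3.png",out)
print(proj(S,[[550,-130,56]]))
E
```

```text
[ 4.56793e+02  2.46494e+02 -4.43000e-01]
[[-0.1, -0.3], [0.1, -0.2], [0.7, 0.3], [-1.0, 0.5], [1.4, 0.1], [-0.1, -1.1], [-0.6, 0.5]]
[453.946 249.495  -0.475]
[[0.1, 0.3], [0.1, 0.2], [0.1, 0.2], [-0.0, -0.3], [-0.2, -0.8], [-0.2, 0.0], [-0.0, 0.0], [0.2, 0.3]]
[455.163 247.903  -0.462]
[[-0.4, 0.1], [-0.4, 0.6], [0.2, 0.6], [-1.6, 1.1], [0.5, 0.1], [-1.1, -0.6], [-1.2, 1.2], [-0.1, -0.0], [-0.3, -0.3], [-0.0, -0.3], [-0.4, -0.9], [-0.0, -1.5], [-0.4, -0.8], [-0.1, -0.5], [-0.1, -0.3]]
[ 6.6356e+02  4.7256e+01 -6.0000e-03]
[[-0.1, 0.3], [0.1, 0.0], [-0.2, -0.3], [0.1, -0.0]]
[ 6.62865e+02  4.73320e+01 -4.00000e-03]
[[-0.1, 0.6], [0.1, 0.1], [-0.2, 0.1], [0.1, 0.1], [-0.7, -0.6], [-0.2, -0.3]]
[ 459.04710643 -190.56316144   56.        ]
[[246.70429423 184.24827036]]
```

View pics/c3.png

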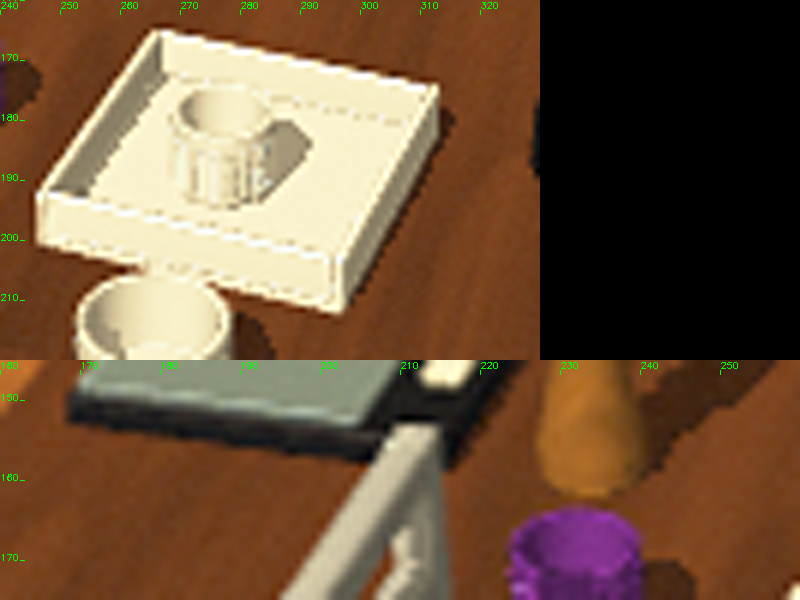

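The side view puts the ramekin rim centre at about (276.1,178.2). I'll write a helper that gives deltas in tool axes, and check the ramekin in both views.

```bash
cat > go.py <<'E'
import sys,numpy as np
from h import arm
from scipy.spatial.transform import Rotation as R
# go.py x y z yaw_deg(of tool y in world) [tilt_deg about world -y: tool top leans to -x]
a=[float(v) for v in sys.argv[1:]]; tilt=a[4] if len(a)>4 else 0
s=arm.state();Rc=R.from_quat(s["tcp_rot"]);y=np.radians(a[3])
Y=np.array([np.cos(y),np.sin(y),0]);Z=np.array([0,0,-1.]);Rt=R.from_matrix(np.c_[np.cross(Y,Z),Y,Z])
Rt=R.from_euler("y",-tilt,degrees=True)*Rt
d=np.array(a[:3])-s["eef_pos"]
print("rot now (tool,deg)",(Rc.inv()*Rt).as_rotvec(degrees=True).round(2),"shift, tool as now",(Rc.inv().apply(d)/1000).round(4),"shift, turned tool",(Rt.inv().apply(d)/1000).round(4))
print("t",s["time_s"],"pos",s["eef_pos"].round(1),"j",s["joint_pos"].round(2),"w",round(s["gripper_width"],1),"F",s["contact_force"].round(1),"g",round(s["grip_force"],1))
E
python3 - <<'E'
from h import *
print(atz("side",276.1,178.2,56),atz("top",320.4,192.8,56))
E
python3 go.py 455 248 214 -26.4
```

```text
[ 463.25083168 -187.71095384   56.        ] [ 459.04710643 -190.56316144   56.        ]
rot now (tool,deg) [-2.000e-02 -1.000e-02 -5.066e+01] shift, tool as now [ 4.990e-01 -7.647e-01  7.000e-04] shift, turned tool [ 9.077e-01 -9.880e-02  3.000e-04]
t 0.3 pos [ 139.9 -609.   214.3] j [-1.35  0.35  1.63  0.    1.16 -0.  ] w 92.4 F [0.4 0.3 0.3] g 0.0
```

```bash
python3 -m handwheel '[[0,0,0,0,0,-8.44],[0,0,0,0,0,-8.44],[0,0,0,0,0,-8.44],[0,0,0,0,0,-8.44],[0,0,0,0,0,-8.45],[0,0,0,0,0,-8.45],[0.045,-0.005,0,0,0,0],[0.045,-0.005,0,0,0,0],[0.045,-0.005,0,0,0,0],[0.045,-0.005,0,0,0,0]]' 0.8 30; python3 -m handwheel '[[0.045,-0.005,0,0,0,0],[0.045,-0.005,0,0,0,0],[0.045,-0.005,0,0,0,0],[0.045,-0.005,0,0,0,0],[0.045,-0.005,0,0,0,0],[0.045,-0.005,0,0,0,0],[0.045,-0.005,0,0,0,0],[0.045,-0.005,0,0,0,0],[0.045,-0.005,0,0,0,0],[0.045,-0.005,0,0,0,0]]'; python3 -m handwheel '[[0.045,-0.005,0,0,0,0],[0.045,-0.005,0,0,0,0],[0.045,-0.005,0,0,0,0],[0.045,-0.005,0,0,0,0],[0.045,-0.005,0,0,0,0],[0.02,0,0,0,0,0],[0,0,0,0,0,0],[0,0,0,0,0,0]]'; python3 go.py 455 248 140 -26.4
```

```text
time_s: 1.3
eef_pos: [202.3, -437.3, 214.4]
tcp_rot: [0.85, 0.527, 0.0, -0.0]
contact_force: [0.2, 0.0, 0.7]
gripper_width: 73.8
grip_force: 0.0
time_s: 2.3
eef_pos: [357.8, -11.8, 215.0]
tcp_rot: [0.85, 0.527, 0.001, 0.0]
contact_force: [0.8, -0.6, -0.6]
gripper_width: 73.6
grip_force: 0.0
time_s: 3.1
eef_pos: [443.4, 216.5, 214.2]
tcp_rot: [0.85, 0.527, -0.001, 0.0]
contact_force: [-0.3, 0.7, -0.1]
gripper_width: 73.3
grip_force: 0.0
rot now (tool,deg) [-0.03  0.07  0.05] shift, tool as now [ 0.0335 -0.0035  0.0742] shift, turned tool [ 0.0334 -0.0036  0.0742]
t 3.1 pos [443.4 216.5 214.2] j [ 0.45  0.15  1.91 -0.    1.09  0.91] w 73.3 F [-0.3  0.7 -0.1] g 0.0
```

```bash
python3 -m handwheel '[[0.0167,-0.0018,0.01,0,0,0],[0.0167,-0.0017,0.024,0,0,0],[0,0,0.03,0,0,0],[0,0,0.03,0,0,0],[0,0,0.03,0,0,0],[0,0,0.022,0,0,0],[0,0,0.002,0,0,0],[0,0,0,0,0,0]]'; python3 go.py 455 248 66 -26.4; python3 -m handwheel '[[0,0,0,0,0,0],[0,0,0,0,0,0],[0,0,0,0,0,0],[0,0,0,0,0,0],[0,0,0,0,0,0],[0,0,0,0,0,0]]' 0.2 40; python3 go.py 455 248 66 -26.4
```

```text
time_s: 3.9
eef_pos: [455.3, 247.2, 66.8]
tcp_rot: [0.85, 0.526, -0.001, 0.0]
contact_force: [0.9, 0.4, 0.9]
gripper_width: 73.3
grip_force: 0.0
rot now (tool,deg) [-0.03  0.05 -0.06] shift, tool as now [ 0.0005 -0.0006  0.0008] shift, turned tool [ 0.0005 -0.0006  0.0008]
t 3.9 pos [455.3 247.2  66.8] j [ 0.49  0.39  1.98 -0.    0.78  0.96] w 73.3 F [0.9 0.4 0.9] g 0.0
time_s: 4.5
eef_pos: [455.7, 248.4, 66.8]
tcp_rot: [0.85, 0.527, 0.0, -0.0]
contact_force: [0.4, -0.7, 2.9]
gripper_width: 32.0
grip_force: 40.0
rot now (tool,deg) [ 0.01 -0.02 -0.  ] shift, tool as now [-0.0007 -0.0005  0.0008] shift, turned tool [-0.0007 -0.0005  0.0008]
t 4.5 pos [455.7 248.4  66.8] j [0.5  0.39 1.98 0.   0.78 0.96] w 32.0 F [ 0.4 -0.7  2.9] g 40.0
```

```bash
python3 -m handwheel '[[0,0,-0.005,0,0,0],[0,0,-0.015,0,0,0],[0,0,-0.025,0,0,0],[0,0,-0.03,0,0,0],[0,0,-0.03,0,0,0],[0,0,-0.03,0,0,0],[0,0,-0.03,0,0,0],[0,0,-0.02,0,0,0],[0,0,-0.01,0,0,0],[0,0,0,0,0,0]]'; python3 -m handwheel '[[0,0,0,0,0,-3],[0,0,0,0,0,-4],[0,0,0,0,0,-4],[0,0,0,0,0,-4],[0,0,0,0,0,-4],[0,0,0,0,0,-4],[0,0,0,0,0,-3.1],[0,0,0,0,0,0]]'; python3 go.py 663 7 262 -0.3
```

```text
time_s: 5.5
eef_pos: [456.0, 248.5, 262.5]
tcp_rot: [0.85, 0.527, 0.001, 0.0]
contact_force: [0.8, -0.5, -3.4]
gripper_width: 32.0
grip_force: 40.0
time_s: 6.3
eef_pos: [454.9, 247.9, 260.0]
tcp_rot: [0.709, 0.705, -0.001, -0.0]
contact_force: [-1.2, -0.6, -3.2]
gripper_width: 31.7
grip_force: 40.0
rot now (tool,deg) [-0.13  0.07  0.04] shift, tool as now [-0.2399  0.2092 -0.0022] shift, turned tool [-0.2398  0.2094 -0.002 ]
t 6.3 pos [454.9 247.9 260. ] j [0.5  0.14 1.81 0.   1.2  0.5 ] w 31.7 F [-1.2 -0.6 -3.2] g 40.0
```

```bash
python3 -m handwheel '[[-0.012,0.01,-0.001,0,0,0],[-0.024,0.021,-0.001,0,0,0],[-0.028,0.025,0,0,0,0],[-0.028,0.025,0,0,0,0],[-0.028,0.025,0,0,0,0],[-0.028,0.025,0,0,0,0],[-0.028,0.025,0,0,0,0],[-0.028,0.025,0,0,0,0],[-0.024,0.019,0,0,0,0],[-0.012,0.009,0,0,0,0]]'; python3 -m handwheel '[[0,0,0,0,0,0],[0,0,0,0,0,0],[0,0,0,0,0,0]]'; python3 go.py 663 7 262 -0.3
python3 - <<'E'
from h import *
t=arm.get_image("top")[:,:,::-1].copy();s=arm.get_image("side")[:,:,::-1].copy()
out=np.zeros((600,800,3),np.uint8);out[:280,:]=crop("t",t,152,90,160,56,5);out[280:600,:]=cv2.resize(crop("s",s,150,120,160,64,5),(800,320))
cv2.imwrite("pics/d1.png",out)
E
```

```text
time_s: 7.3
eef_pos: [664.6, 4.1, 262.5]
tcp_rot: [0.71, 0.704, -0.001, 0.0]
contact_force: [-1.1, 0.3, -3.0]
gripper_width: 31.6
grip_force: 40.0
time_s: 7.6
eef_pos: [662.6, 8.1, 263.4]
tcp_rot: [0.709, 0.705, -0.0, -0.0]
contact_force: [-0.6, -0.3, -2.5]
gripper_width: 31.7
grip_force: 40.0
rot now (tool,deg) [-0.04 -0.02  0.02] shift, tool as now [-0.0011  0.0004  0.0014] shift, turned tool [-0.0011  0.0004  0.0014]
t 7.6 pos [662.6   8.1 263.4] j [0.01 0.37 1.49 0.   1.28 0.01] w 31.7 F [-0.6 -0.3 -2.5] g 40.0
```

View pics/d1.png

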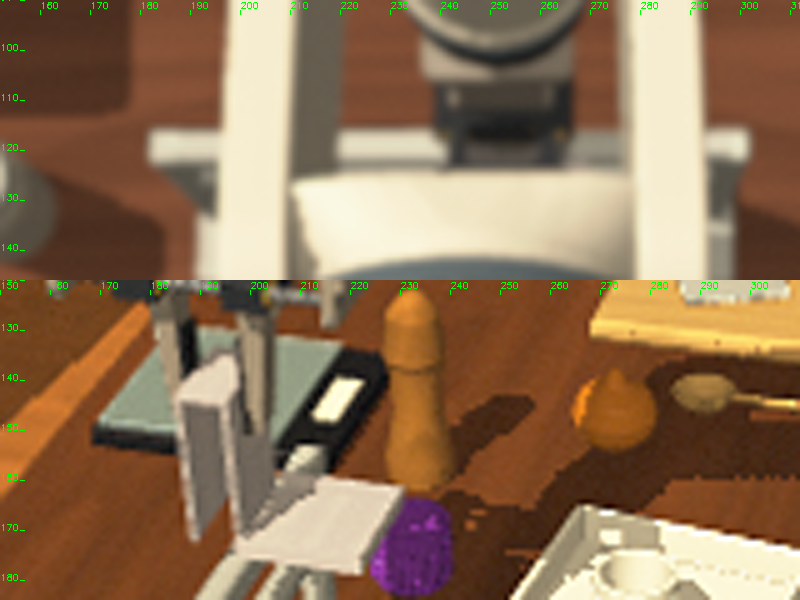

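The side view shows the caddy level above the bar, with its tray towards the robot; the arm hides it from the top camera. I'll compare the known held pose against the side picture to find that camera's bias.

```bash
python3 - <<'E'
from h import *
S="side";o=np.array([662.6,8.1,196.6])
q=[((16,30,100),(185,144.2)),((-16,30,100),(193.6,144.2)),((16,30,0),(188,171.8)),((-94,39,12),(221.6,178-2)),((-94,39,0),(221.6,178)),((-94,-39,12),(230,161.4))]
for a,b in q: print(a,b,(proj(S,[o+a])[0]-b).round(1))
# px per mm there
for d in ((10,0,0),(0,10,0),(0,0,10)): print(d,(proj(S,[o+np.array(d)])-proj(S,[o])).round(2))
print("stand")
p=np.array([662.9,47.3,0])
for a,b in [((9,169,170),(166.6,216.4)),((-9,169,170),(172.6,217.9)),((9,-169,170),(207.6,152.9)),((-9,-169,170),(214.1,152.9))]: print(a,b,(proj(S,[p+a])[0]-b).round(1))
s=arm.get_image("side")[:,:,::-1].copy()
out=crop("s",s,155,125,100,75,8)
for a in [(9,169,170),(-9,169,170),(9,-169,170),(-9,-169,170),(-9,169,148),(-9,-169,148)]:
    u=((proj(S,[p+a])[0]-[155,125]+.5)*8).astype(int); cv2.drawMarker(out,tuple(map(int,u)),(0,0,255),1,14)
for a in [(16,30,100),(-16,30,100),(16,30,0),(-16,30,0),(-16,-30,100),(-94,39,12),(-94,-39,12)]:
    u=((proj(S,[o+a])[0]-[155,125]+.5)*8).astype(int); cv2.drawMarker(out,tuple(map(int,u)),(255,255,0),1,14)
out2=crop("s",s,155,185,60,45,8); 
for a in [(9,169,170),(-9,169,170),(-9,169,148)]:
    u=((proj(S,[p+a])[0]-[155,185]+.5)*8).astype(int); cv2.drawMarker(out2,tuple(map(int,u)),(0,0,255),1,14)
out[600-240:,:320]=cv2.resize(out2,(320,240))
cv2.imwrite("pics/d2.png",out)
E
```

```text
(16, 30, 100) (185, 144.2) [-1.1 -1.7]
(-16, 30, 100) (193.6, 144.2) [ 0.7 -0.5]
(16, 30, 0) (188, 171.8) [-0.5 -0.2]
(-94, 39, 12) (221.6, 176) [-0.3 -1.1]
(-94, 39, 0) (221.6, 178) [-0.1  0.3]
(-94, -39, 12) (230, 161.4) [-0.3 -0.8]
(10, 0, 0) [[-3.09 -0.43]]
(0, 10, 0) [[-1.22  1.8 ]]
(0, 0, 10) [[-0.31 -2.79]]
stand
(9, 169, 170) (166.6, 216.4) [-0.5 -0.5]
(-9, 169, 170) (172.6, 217.9) [-0.4 -1. ]
(9, -169, 170) (207.6, 152.9) [ 1.2 -1. ]
(-9, -169, 170) (214.1, 152.9) [-0.  -0.3]
```

View pics/d2.png

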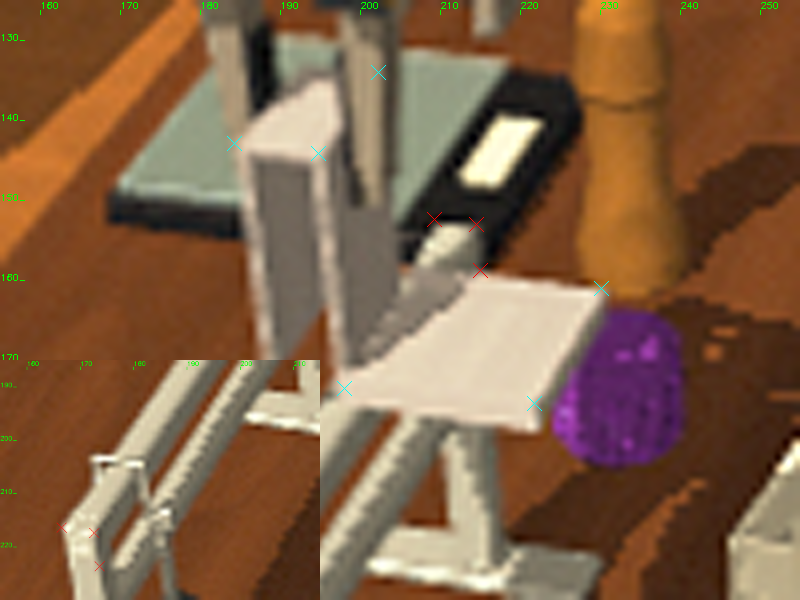

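The markers agree to under a pixel for both the bar and the held caddy, so it is centred. Lowering now.

```bash
python3 -m handwheel '[[-0.001,0,0.01,0,0,0],[0,0,0.01,0,0,0],[0,0,0.01,0,0,0],[0,0,0.008,0,0,0],[0,0,0,0,0,0]]'; python3 -m handwheel '[[0,0,0.013,0,0,0],[0,0,0.013,0,0,0],[0,0,0.013,0,0,0],[0,0,0.013,0,0,0],[0,0,0.012,0,0,0],[0,0,0.008,0,0,0],[0,0,0.004,0,0,0],[0,0,0,0,0,0],[0,0,0,0,0,0]]';python3 go.py 663 7 140 -0.3
```

```text
time_s: 8.25
eef_pos: [662.4, 6.2, 223.6]
tcp_rot: [0.709, 0.705, -0.001, -0.001]
contact_force: [-0.3, 0.2, -3.8]
gripper_width: 31.6
grip_force: 40.0
time_s: 9.15
eef_pos: [663.7, 6.2, 150.0]
tcp_rot: [0.709, 0.705, 0.0, 0.0]
contact_force: [0.5, 0.4, -3.2]
gripper_width: 31.6
grip_force: 40.0
rot now (tool,deg) [ 0.04  0.   -0.  ] shift, tool as now [ 0.0008 -0.0007  0.01  ] shift, turned tool [ 0.0008 -0.0007  0.01  ]
t 9.15 pos [663.7   6.2 150. ] j [ 0.01  0.47  1.6  -0.    1.07  0.01] w 31.6 F [ 0.5  0.4 -3.2] g 40.0
```

```bash
python3 -m handwheel '[[0,0,0.003,0,0,0],[0,0,0.003,0,0,0],[0,0,0.002,0,0,0],[0,0,0,0,0,0]]'; python3 -m handwheel '[[0,0,0.001,0,0,0],[0,0,0.001,0,0,0],[0,0,0,0,0,0]]';python3 go.py 663 7 140 -0.3
```

```text
time_s: 9.55
eef_pos: [663.1, 6.2, 141.2]
tcp_rot: [0.709, 0.705, -0.0, -0.0]
contact_force: [0.3, 0.1, -2.5]
gripper_width: 31.6
grip_force: 40.0
time_s: 9.85
eef_pos: [663.5, 6.2, 139.8]
tcp_rot: [0.709, 0.705, 0.0, 0.0]
contact_force: [-0.8, -0.5, -0.8]
gripper_width: 32.0
grip_force: 40.0
rot now (tool,deg) [ 0.02 -0.   -0.01] shift, tool as now [ 0.0008 -0.0005 -0.0002] shift, turned tool [ 0.0008 -0.0005 -0.0002]
t 9.85 pos [663.5   6.2 139.8] j [0.01 0.48 1.61 0.   1.05 0.01] w 32.0 F [-0.8 -0.5 -0.8] g 40.0
```

```bash
python3 -m handwheel '[[0,0,0.0005,0,0,0],[0,0,0,0,0,0],[0,0,0,0,0,0],[0,0,0,0,0,0]]' 0.42 3;python3 -m handwheel '[[0,0,0,0,0,0],[0,0,0,0,0,0],[0,0,0,0,0,0]]' 0.6; python3 -m handwheel '[[0,0,-0.01,0,0,0],[0,0,-0.03,0,0,0],[0,0,-0.03,0,0,0],[0,0,-0.03,0,0,0],[0,-0.04,-0.03,0,0,0],[0,-0.045,0,0,0,0],[0,-0.045,0,0,0,0],[0,-0.045,0,0,0,0],[0,-0.03,0,0,0,0],[0,0,0,0,0,0]]';python3 go.py 461 -189 120 -90
python3 - <<'E'
from h import *
t=arm.get_image("top")[:,:,::-1].copy();s=arm.get_image("side")[:,:,::-1].copy()
out=np.zeros((600,800,3),np.uint8);out[:280,:]=crop("t",t,152,100,160,56,5);out[280:600,:560]=crop("s",s,170,140,70,40,8)
cv2.imwrite("pics/d3.png",np.vstack([out[:280],np.zeros((0,800,3),np.uint8),out[280:]]))
E
```

```text
time_s: 10.25
eef_pos: [663.5, 6.2, 139.2]
tcp_rot: [0.709, 0.705, 0.0, 0.0]
contact_force: [0.1, -0.6, -0.4]
gripper_width: 38.2
grip_force: 0.0
time_s: 10.55
eef_pos: [663.4, 6.2, 139.1]
tcp_rot: [0.709, 0.705, 0.0, 0.0]
contact_force: [-0.1, -0.2, 0.1]
gripper_width: 54.9
grip_force: 0.0
time_s: 11.55
eef_pos: [455.1, 7.3, 269.9]
tcp_rot: [0.709, 0.705, -0.0, -0.0]
contact_force: [0.1, -0.3, 0.9]
gripper_width: 55.7
grip_force: 0.0
rot now (tool,deg) [-1.00e-02  1.00e-02  8.97e+01] shift, tool as now [-0.1963  0.007   0.1499] shift, turned tool [0.0059 0.1963 0.1499]
t 11.55 pos [455.1   7.3 269.9] j [0.01 0.03 1.91 0.   1.2  0.02] w 55.7 F [ 0.1 -0.3  0.9] g 0.0
```

View pics/d3.png

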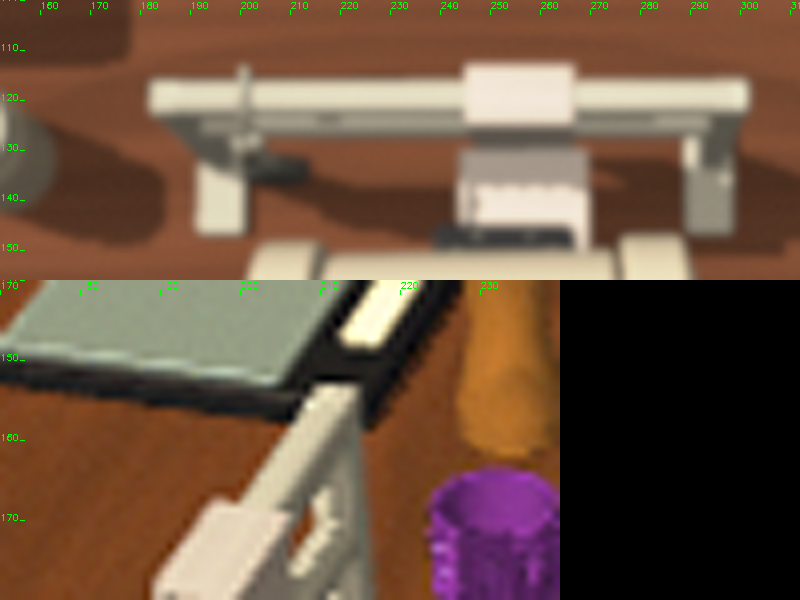

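The caddy hangs square on the bar, its top at (254,119) in the top view, well clear of the strainer at u≈200. Now for the ramekin.

```bash
python3 -m handwheel '[[0,0,0,0,0,8.15],[0,0,0,0,0,8.15],[0,0,0,0,0,8.15],[0,0,0,0,0,8.15],[0,0,0,0,0,8.15],[0,0,0,0,0,8.15],[0,0,0,0,0,8.15],[0,0,0,0,0,8.15],[0,0,0,0,0,8.15],[0,0,0,0,0,8.15]]' 0.85; python3 -m handwheel '[[0,0,0,0,0,8.15],[0.003,0.02,0,0,0,0],[0.003,0.035,0,0,0,0],[0,0.035,0.02,0,0,0],[0,0.035,0.03,0,0,0],[0,0.035,0.03,0,0,0],[0,0.025,0.03,0,0,0],[0,0.012,0.03,0,0,0],[0,0,0.01,0,0,0],[0,0,0,0,0,0]]';python3 go.py 461 -190 23 -90
python3 - <<'E'
from h import *
s=arm.get_image("side")[:,:,::-1].copy();t=arm.get_image("top")[:,:,::-1].copy()
out=np.zeros((600,800,3),np.uint8);out[:480,:560]=crop("s",s,240,150,70,60,8)
for X,c in ((461,(0,0,255)),):
  for z,r in((56,29),(6,26)):
    P=[[X+r*np.cos(a),-190.3+r*np.sin(a),z] for a in np.linspace(0,6.28,40)]
    cv2.polylines(out,[((proj("side",P)+np.array([.3,.7])-[240,150]+.5)*8).astype(int)],True,c,1)
out[300:600,560:800]=crop("t",t,285,165,60,75,4)
cv2.imwrite("pics/d4.png",out)
E
```

```text
time_s: 12.65
eef_pos: [460.0, 7.3, 269.3]
tcp_rot: [0.998, 0.068, 0.0, 0.0]
contact_force: [-0.2, -0.6, 0.6]
gripper_width: 78.1
grip_force: 0.0
time_s: 13.65
eef_pos: [464.4, -189.5, 117.8]
tcp_rot: [1.0, 0.0, -0.001, -0.001]
contact_force: [-1.2, 0.8, 0.3]
gripper_width: 78.0
grip_force: 0.0
rot now (tool,deg) [-0.08  0.15  0.  ] shift, tool as now [-0.0031  0.0006  0.0948] shift, turned tool [-0.0034  0.0005  0.0948]
t 13.65 pos [ 464.4 -189.5  117.8] j [-0.39  0.29  1.98  0.    0.88  1.18] w 78.0 F [-1.2  0.8  0.3] g 0.0
```

View pics/d4.png

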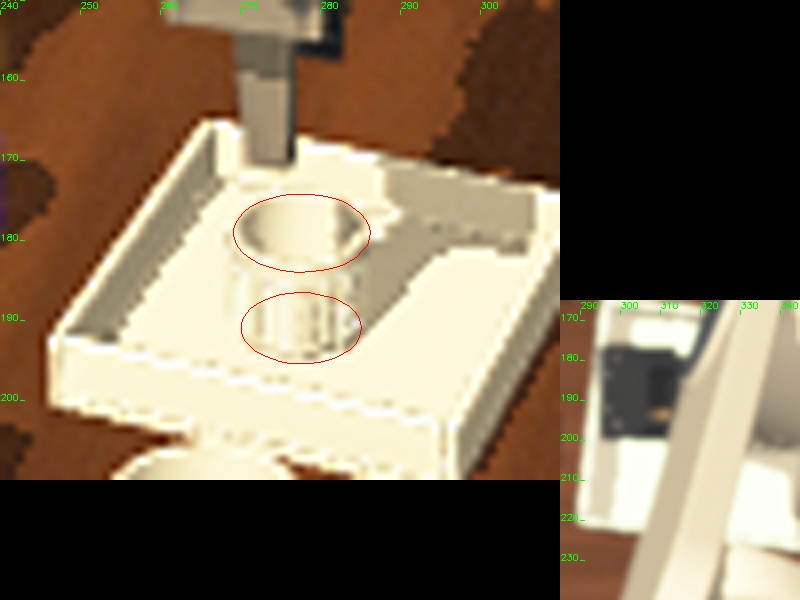

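The overlay matches the ramekin to within about half a pixel, so its x is about 462. Descending.

```bash
python3 -m handwheel '[[-0.002,0.0005,0.01,0,0,0],[0,0,0.02,0,0,0],[0,0,0.02,0,0,0],[0,0,0.02,0,0,0],[0,0,0.015,0,0,0],[0,0,0.009,0,0,0],[0,0,0,0,0,0]]'; python3 go.py 462 -190 23 -90; python3 -m handwheel '[[0,0,0,0,0,0],[0,0,0,0,0,0],[0,0,0,0,0,0]]' 0.68 12;python3 -m handwheel '[[0,0,0,0,0,0],[0,0,0,0,0,0],[0,0,0,0,0,0],[0,0,0,0,0,0]]' 0.5 12; python3 go.py 462 -190 23 -90
```

```text
time_s: 14.45
eef_pos: [462.3, -189.7, 24.6]
tcp_rot: [1.0, 0.001, -0.0, -0.0]
contact_force: [-0.7, 0.5, 0.1]
gripper_width: 78.3
grip_force: 0.0
rot now (tool,deg) [-0.02  0.04  0.08] shift, tool as now [-0.0003  0.0003  0.0016] shift, turned tool [-0.0003  0.0003  0.0016]
t 14.45 pos [ 462.3 -189.7   24.6] j [-0.39  0.44  2.04  0.    0.67  1.18] w 78.3 F [-0.7  0.5  0.1] g 0.0
time_s: 14.75
eef_pos: [463.1, -190.4, 25.8]
tcp_rot: [1.0, 0.0, 0.001, 0.0]
contact_force: [0.2, -0.6, 0.1]
gripper_width: 62.3
grip_force: 0.0
time_s: 15.15
eef_pos: [463.0, -190.4, 25.6]
tcp_rot: [1.0, 0.0, 0.0, 0.0]
contact_force: [-0.1, 1.0, 6.6]
gripper_width: 55.8
grip_force: 12.0
rot now (tool,deg) [ 0.02 -0.05  0.05] shift, tool as now [-0.001  -0.0004  0.0026] shift, turned tool [-0.001  -0.0004  0.0026]
t 15.15 pos [ 463.  -190.4   25.6] j [-0.39  0.44  2.04 -0.    0.67  1.18] w 55.8 F [-0.1  1.   6.6] g 12.0
```

```bash
python3 -m handwheel '[[0,0,0,0,0,0],[0,0,-0.003,0,0,0],[0,0,-0.006,0,0,0],[0,0,-0.01,0,0,0],[0,0,-0.02,0,0,0],[0,0,-0.025,0,0,0],[0,0,-0.025,0,0,0],[0,0,-0.02,0,0,0],[0,0,-0.01,0,0,0],[0,0,0,0,0,0]]' 0.5 20; python3 go.py 462 -190 143 -90
python3 - <<'E'
from h import *
t=arm.get_image("top")[:,:,::-1].copy();s=arm.get_image("side")[:,:,::-1].copy()
out=np.zeros((600,800,3),np.uint8);out[:480,:400]=crop("t",t,230,105,50,60,8);out[:480,400:]=crop("s",s,180,155,50,60,8)
out[480:600,:200]=crop("s",s,240,150,50,30,4)
cv2.imwrite("pics/d5.png",out)
E
```

```text
time_s: 16.15
eef_pos: [463.3, -190.5, 145.6]
tcp_rot: [1.0, 0.0, 0.001, 0.001]
contact_force: [0.0, 0.5, -1.3]
gripper_width: 56.0
grip_force: 20.0
rot now (tool,deg) [ 0.06 -0.15  0.05] shift, tool as now [-0.0014 -0.0005  0.0026] shift, turned tool [-0.0013 -0.0005  0.0026]
t 16.15 pos [ 463.3 -190.5  145.6] j [-0.39  0.24  1.96 -0.    0.93  1.18] w 56.0 F [ 0.   0.5 -1.3] g 20.0
```

View pics/d5.png

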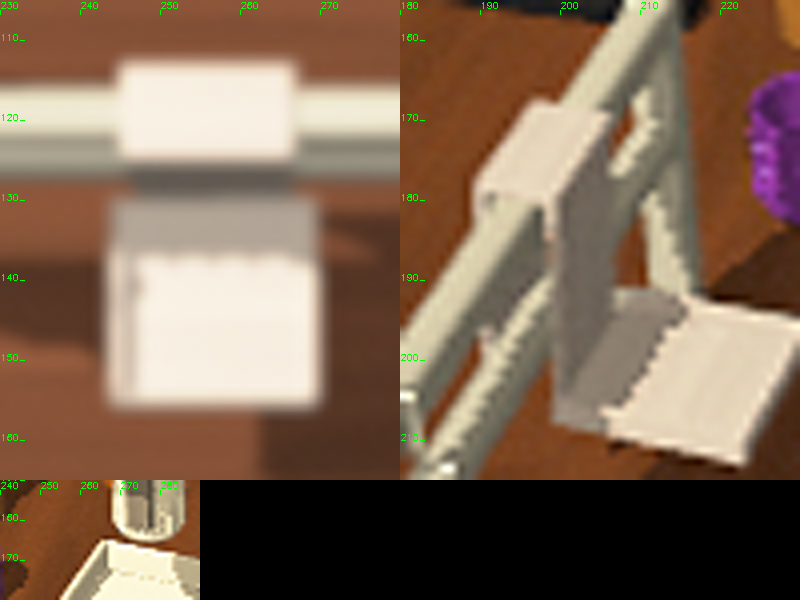

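The caddy is hung and leaning slightly, and the ramekin is held upright clear of the dish. Fitting the lean and the tray pose:

```bash
python3 - <<'E'
from h import *
from scipy.optimize import least_squares
from scipy.spatial.transform import Rotation as R
T,S="top","side";b=np.array([.3,.7])
obs=[(T,(16,30,100),(244.3,112.3)),(T,(16,-30,100),(266.8,112.3)),(T,(-16,30,100),(244.3,124.2)),(T,(-16,-30,100),(266.8,124.2)),(T,(-94,39,12),(243.1,155.3)),(T,(-94,-39,12),(269.8,155.3)),
(S,(16,-30,100),(196.4,167.1)-b),(S,(-16,-30,100),(206.1,168.9)-b),(S,(16,30,100),(188.6,178.3)-b),(S,(-16,30,100),(198.3,180.6)-b),(S,(-94,39,0),(222.7,212.9)-b)]
def w(p,q): return np.array([p[0],p[1],170])+(R.from_euler("zy",[p[4],-p[3]])).apply(np.array(q)-[0,0,97+p[2]])
for use in(obs,obs[:6],obs[6:]):
    f=lambda p:np.r_[np.concatenate([proj(n,[w(p,q)])[0]-uv for n,q,uv in use]),p[2]/3*.5,p[4]*50]
    r=least_squares(f,[663,7,0,.1,0],x_scale=[10,10,3,.1,.05]);p=r.x
    print(p.round(3),r.fun.round(1).tolist());print("tray floor",w(p,(-53.5,0,3)).round(1),"leg foot",w(p,(-16,0,3)).round(1))
E
```

```text
[ 6.62884e+02  6.17600e+00 -3.86000e-01  4.80000e-02 -4.00000e-03] [0.6, 0.4, -0.5, 0.3, 0.6, -0.2, -0.5, -0.2, 0.4, -0.3, -0.7, -0.3, -0.3, 0.3, -0.3, 0.3, 0.1, -0.1, 0.4, -0.6, 0.4, -0.0, -0.1, -0.2]
tray floor [614.    6.4  73.9] leg foot [651.4   6.2  75.7]
[ 6.62769e+02  6.15400e+00 -1.50300e+00  3.70000e-02  0.00000e+00] [0.6, 0.4, -0.5, 0.2, 0.6, -0.2, -0.5, -0.3, 0.4, 0.0, -0.6, -0.1, -0.3, 0.0]
tray floor [612.7   6.1  75.6] leg foot [650.2   6.2  77. ]
[ 6.63078e+02  5.78300e+00 -1.26000e-01  5.90000e-02 -3.00000e-03] [-0.3, 0.3, -0.3, 0.3, 0.1, -0.2, 0.4, -0.5, 0.1, 0.1, -0.0, -0.2]
tray floor [615.2   6.   73.1] leg foot [652.7   5.8  75.3]
```

```bash
python3 go.py 611 6.2 145 -90.2 3
```

```text
rot now (tool,deg) [-0.01  3.02  0.24] shift, tool as now [ 0.149  -0.1961 -0.0013] shift, turned tool [ 0.148  -0.1968  0.0065]
t 16.25 pos [ 462.2 -190.1  143.7] j [-0.39  0.25  1.96  0.    0.93  1.18] w 56.1 F [ 0.9  0.5 -0.8] g 20.0
```

```bash
python3 -m handwheel '[[0.006,-0.008,0,0,0,0],[0.013,-0.018,0,0,0,0],[0.02,-0.027,0,0,0,0],[0.023,-0.03,0,0,0,0],[0.023,-0.03,0,0,0,0],[0.023,-0.03,0,0,0,0],[0.02,-0.027,0,0,0,0],[0.013,-0.018,0,0,0,0],[0.006,-0.008,0,0,0,0],[0,0,0,0,0,0]]'; python3 -m handwheel '[[0,0,0,0,0.5,0],[0,0,0,0,1,0.2],[0,0,0,0,1,0],[0,0,0,0,0.5,0],[0,0,0,0,0,0],[0,0,0,0,0,0]]';python3 go.py 611 6.2 104 -90.2 3
```

```text
time_s: 17.25
eef_pos: [609.3, 7.1, 143.0]
tcp_rot: [1.0, 0.001, -0.001, -0.0]
contact_force: [-0.0, 0.9, -0.4]
gripper_width: 56.1
grip_force: 20.0
time_s: 17.85
eef_pos: [609.3, 5.7, 144.4]
tcp_rot: [1.0, -0.002, 0.026, 0.0]
contact_force: [0.2, -0.3, -0.9]
gripper_width: 56.0
grip_force: 20.0
rot now (tool,deg) [ 0.01 -0.02  0.03] shift, tool as now [-0.0005 -0.0005  0.0404] shift, turned tool [-0.0005 -0.0005  0.0404]
t 17.85 pos [609.3   5.7 144.4] j [ 0.01  0.38  1.77 -0.    0.94  1.58] w 56.0 F [ 0.2 -0.3 -0.9] g 20.0
```

```bash
python3 -m handwheel '[[0,0,0.006,0,0,0],[0,-0.0005,0.01,0,0,0],[0,0,0.01,0,0,0],[0,0,0.008,0,0,0],[0,0,0.005,0,0,0],[0,0,0.002,0,0,0],[0,0,0,0,0,0]]';python3 go.py 611 6.2 94 -90.2 3
python3 - <<'E'
from h import *
s=arm.get_image("side")[:,:,::-1].copy()
cv2.imwrite("pics/d6.png",crop("s",s,175,145,75,75,8))
E
```

```text
time_s: 18.55
eef_pos: [611.4, 6.4, 102.7]
tcp_rot: [1.0, -0.001, 0.026, 0.0]
contact_force: [0.7, -0.4, -0.5]
gripper_width: 56.1
grip_force: 20.0
rot now (tool,deg) [0.01 0.03 0.05] shift, tool as now [-0.0009  0.0002  0.0087] shift, turned tool [-0.0009  0.0002  0.0087]
t 18.55 pos [611.4   6.4 102.7] j [ 0.01  0.43  1.8  -0.    0.86  1.58] w 56.1 F [ 0.7 -0.4 -0.5] g 20.0
```

View pics/d6.png

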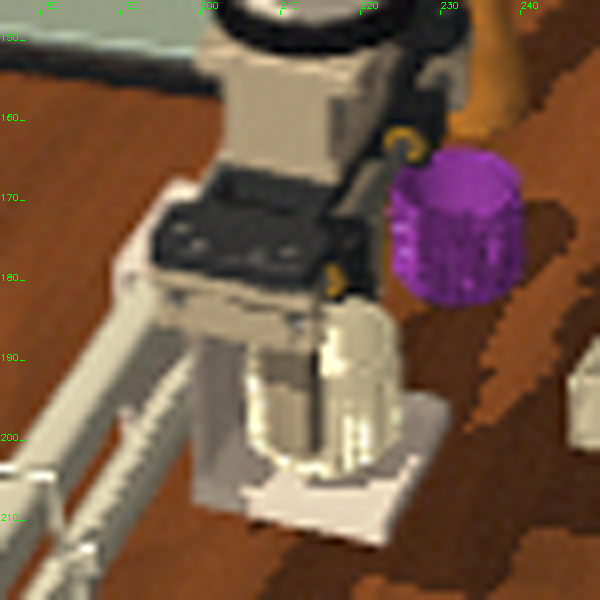

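The ramekin is over the tray, inside the lips and clear of the leg. Lowering in small steps.

```bash
python3 -m handwheel '[[0,0,0.002,0,0,0],[0,0,0.002,0,0,0],[0,0,0.002,0,0,0],[0,0,0,0,0,0]]' | egrep 'pos|contact'; for i in 1; do python3 -m handwheel '[[0,0,0.001,0,0,0],[0,0,0,0,0,0]]'| egrep 'pos|contact';python3 -m handwheel '[[0,0,0.001,0,0,0],[0,0,0,0,0,0]]'| egrep 'pos|contact'; done
```

```text
eef_pos: [611.7, 6.4, 96.9]
contact_force: [-0.1, -0.3, -1.6]
eef_pos: [611.9, 6.4, 96.1]
contact_force: [-0.3, 0.1, -1.5]
eef_pos: [611.9, 6.4, 95.0]
contact_force: [-0.4, 0.1, -1.2]
```

```bash
python3 -m handwheel '[[0,0,0.001,0,0,0],[0,0,0,0,0,0]]'| egrep 'pos|contact';python3 -m handwheel '[[0,0,0.0007,0,0,0],[0,0,0,0,0,0]]'| egrep 'pos|contact'
```

```text
eef_pos: [611.9, 6.4, 94.0]
contact_force: [0.1, -0.6, -3.2]
eef_pos: [612.0, 6.4, 93.4]
contact_force: [-0.1, 0.4, -1.4]
```

```bash
python3 - <<'E'
from h import *
s=arm.state();print(s["eef_pos"],s["contact_force"],s["torque"],s["gripper_width"])
E
```

```text
[611.96797632   6.4328842   93.35638817] [-0.1220571   0.43697118 -1.39957773] [0.03304629 0.03203273 0.02260709] 55.471274893813195
```

```bash
python3 -m handwheel '[[0,0,0.0007,0,0,0],[0,0,0,0,0,0]]'| egrep 'pos|contact|width';python3 -m handwheel '[[0,0,0.0007,0,0,0],[0,0,0,0,0,0]]'| egrep 'pos|contact|width'
```

```text
eef_pos: [612.1, 6.4, 92.9]
contact_force: [-0.8, -0.9, 0.6]
gripper_width: 55.6
eef_pos: [612.1, 6.4, 92.6]
contact_force: [-3.3, -0.7, 5.3]
gripper_width: 56.2
```

Contact at about 6 N, at the expected height. I'll ease off and release gently.

```bash
python3 -m handwheel '[[0,0,-0.0004,0,0,0],[0,0,0,0,0,0]]' | egrep 'pos|contact|width'; python3 -m handwheel '[[0,0,0,0,0,0],[0,0,0,0,0,0]]' 0.5 5 | egrep 'contact|width'; python3 -m handwheel '[[0,0,0,0,0,0],[0,0,0,0,0,0],[0,0,0,0,0,0],[0,0,0,0,0,0]]' 0.66 5; python3 -m handwheel '[[0,0,0,0,0,0],[0,0,0,0,0,0],[0,0,0,0,0,0],[0,0,0,0,0,0]]' 0.82 5; python3 -m handwheel '[[0,0,-0.004,0,0,0],[0,0,-0.008,0,0,0],[0,0,-0.015,0,0,0],[0,0,-0.02,0,0,0],[0,0,-0.03,0,0,0],[0,0,-0.03,0,0,0],[0,0,-0.03,0,0,0],[-0.03,0,-0.02,0,0,0],[-0.04,0,0,0,0,0],[-0.04,0,0,0,0,0]]'; python3 -m handwheel '[[-0.04,0,0,0,0,0],[-0.04,0,0,0,0,0],[-0.04,0,0,0,0,0],[0,0,0,0,0,0]]'
python3 - <<'E'
from h import *
s=arm.get_image("side")[:,:,::-1].copy();t=arm.get_image("top")[:,:,::-1].copy()
out=np.zeros((600,800,3),np.uint8);out[:,:400]=crop("t",t,230,105,50,75,8);out[:,400:]=crop("s",s,185,150,50,75,8)
cv2.imwrite("pics/d7.png",out)
E
```

```text
eef_pos: [612.1, 6.4, 92.7]
contact_force: [-1.2, -0.3, 3.2]
gripper_width: 55.7
contact_force: [-2.3, -0.1, 5.1]
gripper_width: 56.3
time_s: 21.0
eef_pos: [612.1, 6.4, 92.3]
tcp_rot: [1.0, -0.001, 0.026, 0.0]
contact_force: [0.2, 0.0, -0.2]
gripper_width: 60.9
grip_force: 0.0
time_s: 21.4
eef_pos: [612.1, 6.4, 92.5]
tcp_rot: [1.0, -0.001, 0.026, 0.0]
contact_force: [-0.5, 0.7, 0.4]
gripper_width: 75.0
grip_force: 0.0
time_s: 22.4
eef_pos: [493.4, 6.7, 245.4]
tcp_rot: [1.0, -0.001, 0.028, -0.0]
contact_force: [0.2, -0.2, 0.2]
gripper_width: 75.6
grip_force: 0.0
time_s: 22.8
eef_pos: [369.7, 7.0, 237.5]
tcp_rot: [1.0, -0.001, 0.026, -0.0]
contact_force: [-0.1, -0.0, 0.8]
gripper_width: 75.4
grip_force: 0.0
```

View pics/d7.png

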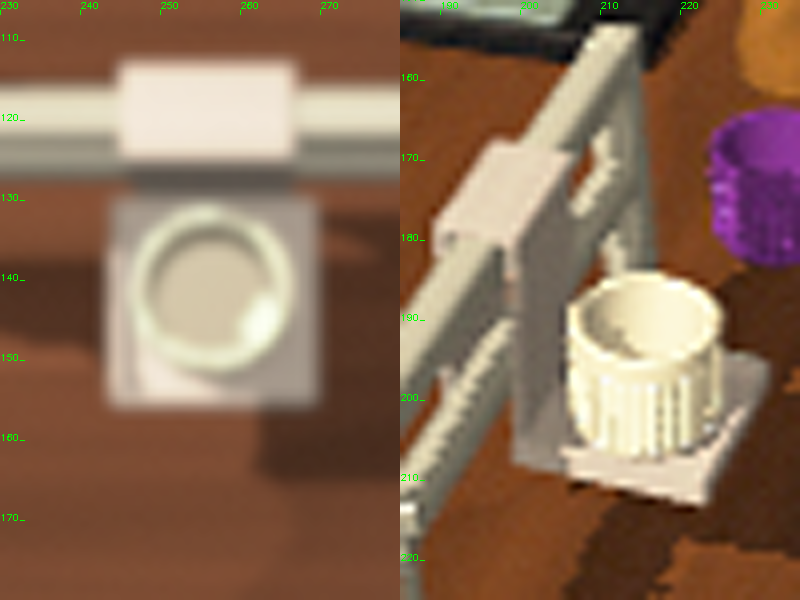

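The ramekin stands upright in the middle of the tray, at (256,141) in the top view. The caddy is still square on the bar and the arm is clear, so I'm handing in.

```bash
python3 -c "
from rig import arm
print(arm.job_done())"
```

```text
the job is handed in; nothing more can be done
None
```

The caddy hangs square on the top bar clear of the strainer, tray facing the robot, the ramekin stands upright on the tray floor, and I handed the job in at about 23 s of the 69 s allowed; the judge's verdict was not shown.

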